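# Test the cupboard light's door switch

## Task

The half-open cupboard door is in the way of the light's door switch, which stands behind the front rail: swing the door wide open, to about square with the front. Then push the roller of the switch lever in just until you feel it click, hold it there about a second without pushing it further in, and let it spring back. Leave the door wide open and the things in and beside the cupboard where they are.

Things in the scene. Friction and masses are not known exactly. Their poses are not given: they have to be found in the camera images.
- cupboard: Fixed white cupboard, 260 deep (own x), 300 wide (own y), 320 high, panels 16 to 18 thick; origin under its centre, own x points into the cupboard (front plane at own x = -130), z up. Open at front, back and above but for the front rail. Floor panel's top at 18. A vertical gripper cannot get at the switch roller: reach in from the front under the rail, tilted about 40 degrees.
- rail (a point): Middle of the lower front edge of the cupboard's front rail, 302 above the worktop. The rail is 18 thick, reaches 70 back into the cupboard and spans its whole width; it hangs over the switch roller.
- door (a joint): Angle of the wooden door in rad: 0 shut, 1.57 square to the front, stop at 1.75; it stays where it is left. Hinged at the cupboard's own +y front edge, it opens towards the robot, clockwise from above. Leaf 280 wide, 16 thick, 20 to 300 above the worktop; bar handle outside near the free edge; inside, a striker bar 40 deep, 140 long at height 126 to 138. Wide open: beyond 1.3.
- door_hinge (a point): The hinge axis of the door at the height of its upper edge (300 above the worktop), in the plane of the leaf's inner face (the face that looks into the cupboard when shut).
- door_edge (a point): Top corner of the door's free edge, in the middle of its thickness, 284 from the hinge axis, 300 above the worktop.
- switch: Fixed roller-lever door switch on the cupboard floor behind the front rail; origin under its foot, below the lever hinge; own x points into the cupboard, z up. Black housing 40 x 60 x 86 behind the lever (own x 14 to 54). Steel lever 22 wide, hinged on the own y axis at own x 0, z 30, leaning forward 15 degrees at rest; pushed at the roller it swings back towards own +x.
- roller (a point): Centre of the white roller, 26 diameter, 32 long along the switch's own y; at rest 22 in front of the switch origin, 130 above the worktop. Pushed to own +x it gives at 0.6 to 1 N for 5 to 20 mm (varies, unseen), then the push needed steps up to about 5 N within a millimetre: the click. From there 1.5 to 5.5 mm more roller travel is right; 6.8 mm more is overtravel, at still only about 6 N.
- plunger (a joint): How far the lever has pushed the switch's plunger in, in m: 0 until the lever meets it, stop at 0.008. It moves 0.6 times as far as the roller. From 0.0008 the contact has changed over (clicked); more than 0.004 is overtravel.
- tub: Loose blue plastic tub 90 x 90 x 76 high with white press-button lid, in the cupboard; origin under its centre. Leave alone.
- bowl: Loose white ceramic pinch bowl, 84 across, 40 high, in the cupboard; origin under its centre. Leave alone.
- dabba: Loose closed round stainless masala dabba, 178 across, 72 high, on the worktop to the right of the cupboard; origin under its centre. Leave alone.
- sieve: Loose small steel sieve, 84 across, 42 high, with a wooden handle along its own -x (200 long over all), on the worktop to the left; origin under the centre of its cup. Leave alone.

How it is judged:
By the outcome, as a careful person would: the job done as asked, in the order asked, and still so for the second after the job is handed in, with the robot touching nothing.
It also fails if it takes over 70 s, if anything falls off the work surface, if the arm or the gripper's body presses on something with over 40 N, if the wrist force passes 120 N, or if a joint passes its speed limit or range.

## Robot

A 7-joint arm with a two-finger parallel gripper is mounted at the origin on the work surface. World frame = base frame: x ahead of the robot, y to its left, z up, the work surface at z = 0. Lengths are in m, angles in degrees, forces in N, time in s.
With the tool pointing down it reaches from about 0.4 to 0.85 m from the base axis. Payload 10.4 kg.
Tool frame: the origin (TCP) lies midway between the tips of the shut fingers; the grasp point (between the pads) lies 19 mm behind it; z points along the fingers, y is the line along which they close (so a half turn about z gives the same grasp; the last joint's range is limited). The gripper opens to 85 mm and grips with 20 to 120 N. Pads are 22 mm wide; open, the fingers measure 114 mm over their backs; the gripper's body (76 mm by 85 mm) begins 54 mm behind the grasp point. The pads swing forward as they close: fully open they stand 13 mm farther back than shut.
Start: joints at [-78.129, 19.034, -3.707, 83.658, 1.238, 77.344, -5.071], TCP at [0.142, 0.609, 0.201] pointing down, gripper open.
Joint ranges: [-148.97, 148.97], [-28.65, 121.19], [-84.17, 76.75], [9.2, 138.47], [-72.65, 252.65], [3.7, 117.97], [-149.18, 149.18]. Speed limits (degrees/s): [127.2, 127.2, 159.86, 159.86, 180, 180, 180].

## Interface

Orientations are given as a 3x3 rotation matrix whose columns are the frame's x, y, z axes.
In Python, from plant import bot gives the robot as it stands. The module is installed in compiled form; this text tells all that it offers.
- The arm moves only by the tool play_rows, never from a script. Its arguments are lists of equal length, an entry for each row: "dp": the shift along the tool's x, y, z each as a share of 40 cm, from -1 to 1, a list of three; "rot": the turn, a rotation vector about the tool's x, y, z each as a share of 2 rad, from -1 to 1, a list of three. In form: {"dp": [[x, y, z], ...], "rot": [[rx, ry, rz], ...]}. A call has 1 to 12 rows; each row is the pose to reach, as a shift and turn from the pose commanded when the call began, along the tool's axes at that moment; what a row does not reach only later rows make up. A row lasts 1/8 s, in which the tool goes at most 62.5 mm and 10.7 degrees, less where a joint would pass 70% of its speed; a pose out of reach is approached as far as the arm can. A call with a number of a shift or a turn outside -1 to 1 is refused whole. A call with a gripper value outside its range is refused whole. "fingers" is the opening, from -1 (shut) to 1 (fully open), set as the call begins (left out, the last holds). The fingers move at their own pace and stop on an object; "grip_force" is the grip in N (left out, the last holds). Time passes only in rows, so rows that repeat a pose let the fingers close. It gives the time, the measured TCP pose, the force, the opening and the grip force at its end, in the units of the state.
- bot.state(): the state, without advancing time (a new reading comes with each control period).
- bot.capture(name): name is "side" or "top" or "wrist"; returns the picture (384x512x3 uint8, red, green, blue); there is no depth.
- bot.camera_info(name): a dict with "fx", "fy", "cx", "cy" (pixels), "R" (3x3) and "t" (3): a world point X has camera coordinates R X + t; the wrist camera has in their place "T_tool_cam" (4x4, takes a point from camera to tool coordinates, whose origin is the TCP and whose axes are the flange's). Camera axes: x right, y down, z forward; pixel columns grow to the right and rows downward; lengths in m; the calibration is good to about 2 mm. The wrist camera is an equidistant fisheye: a pixel r from the principal point sees the ray r / f radians off the axis. A picture is of the moment at which its call begins: read the wrist's pose just before it. camera_info takes no time and is no camera call.
- bot.job_done(): hands the job in; it is judged then, once.
Trained networks look in the newest picture that a camera, given by its name, has taken for a name from the list of things; names that differ only in an ending like _2 or _b are one class to them, and where a whole thing is asked for, a point or a joint stands for the part that bears it (a point fixed in the world has none). Each returns a list of dicts, best first, with "confidence" (0 to 1); they miss things now and then, are a little off and sometimes report something else, mostly with a low value. They report only what shows in the picture. A call takes as long as a camera call.
- bot.find_in(camera, thing): "bbox" ([left, top, width, height] in pixels, round what is visible of it).
- bot.landmark_of(camera, thing): "xy" ([column, row] in pixels: a listed point, or the origin of a listed thing).
The state is a dict: "t": time; "joints": joint angles; "qd": joint speeds; "effort": joint torques, N m; "tcp_pos": TCP position; "ee_rot": TCP orientation; "wrist_force": force on the tool from outside, world axes, zero at the start; "ft_torque": the same for the moment, N m; "gripper_width": finger opening in m; "grasp_force": force on a finger pad.
Only numpy, scipy, OpenCV 4.12 (cv2) and the standard library are available. Lean on these libraries where they do the work, as an engineer would, in place of code of your own. Each camera call takes 0.05 s, during which the arm holds its last target. There are 200 camera calls.

## Working session

There is one attempt and no reset: what is moved stays moved. The work goes in short steps, Python scripts to look and compute and a tool call to move; the robot and the scene stay as the last step left them, time stands still between calls to the robot, and variables do not carry over. Pictures are saved under pics/ and viewed, at most 10 in all, crops included, and the job is handed in when it is done.

Besides the shell and the picture viewer there is one more tool, called after "Call:" by a JSON object that holds its "fn" and its "kwargs", one argument or row to a line. play_rows: Moves the arm, as the interface text tells. Its arguments: {"type":"object","properties":{"dp":{"type":"array","items":{"type":"array","items":{"type":"number","minimum":-1,"maximum":1}}},"rot":{"type":"array","items":{"type":"array","items":{"type":"number","minimum":-1,"maximum":1}}},"fingers":{"type":"number"},"grip_force":{"type":"number"}},"required":["dp","rot"]}

```bash
mkdir -p pics; cat > h.py <<'E'
import numpy as np, cv2
from plant import bot
def save(cam):
    im=bot.capture(cam); 
    import time; n=f"pics/{cam}_{int(time.time())}.png"; cv2.imwrite(n,im[:,:,::-1]); print(n)
def ray(cam,xy):
    c=bot.camera_info(cam); R=np.array(c['R']);t=np.array(c['t'])
    d=R.T@np.array([(xy[0]-c['cx'])/c['fx'],(xy[1]-c['cy'])/c['fy'],1]); return -R.T@t,d/np.linalg.norm(d)
def atz(cam,xy,z):
    o,d=ray(cam,xy); return o+d*(z-o[2])/d[2]
def tri(r1,r2):
    (o1,d1),(o2,d2)=r1,r2
    A=np.stack([d1,-d2],1); s=np.linalg.lstsq(A,o2-o1,rcond=None)[0]
    p,q=o1+s[0]*d1,o2+s[1]*d2; return (p+q)/2,np.linalg.norm(p-q)
def proj(cam,X):
    c=bot.camera_info(cam); p=np.array(c['R'])@X+np.array(c['t']); return np.array([c['cx']+c['fx']*p[0]/p[2],c['cy']+c['fy']*p[1]/p[2]])
E
python3 - <<'E'
from h import *
np.set_printoptions(precision=3,suppress=True)
for c in('side','top'):
    save(c); i=bot.camera_info(c); print(c,-np.array(i['R']).T@np.array(i['t']))
Z=dict(rail=.302,door_hinge=.3,door_edge=.3,roller=.13,cupboard=0,switch=.018,tub=.018,bowl=.018,dabba=0,sieve=0)
for k,z in Z.items():
    r={}
    for c in('side','top'):
        l=bot.landmark_of(c,k)
        for e in l[:1]:
            print(k,c,np.array(e['xy']),round(e['confidence'],2),atz(c,e['xy'],z)); r[c]=ray(c,e['xy'])
    if len(r)==2: print('   tri',*tri(r['side'],r['top']))
s=bot.state();print(s['t'],s['tcp_pos'],np.array(s['ee_rot']),s['wrist_force'])
E
```

```text
pics/side_1796045516.png
side [ 0.586 -0.605  1.537]
pics/top_1796045516.png
top [0.57  0.035 1.577]
rail side [232.5 187.6] 0.62 [ 0.583 -0.015  0.302]
rail top [273.6 226.2] 0.65 [ 0.576 -0.02   0.302]
   tri [ 0.579 -0.019  0.31 ] 0.0066631427082510745
door_hinge side [225.7 145.4] 0.93 [0.575 0.135 0.3  ]
door_hinge top [221.  223.4] 0.67 [0.587 0.133 0.3  ]
   tri [0.581 0.133 0.304] 0.012210673661920168
door_edge side [160.6 210.4] 0.62 [ 0.366 -0.065  0.3  ]
door_edge top [290.1 302.5] 0.87 [ 0.358 -0.062  0.3  ]
   tri [ 0.361 -0.063  0.295] 0.008151919123723345
cupboard side [273.3 220.6] 0.85 [ 0.717 -0.02   0.   ]
cupboard top [272.5 189. ] 0.91 [ 0.712 -0.031  0.   ]
   tri [ 0.712 -0.03   0.027] 0.005468445637582806
switch side [255.5 224.6] 0.55 [ 0.65  -0.035  0.018]
switch top [276.7 204.6] 0.57 [ 0.654 -0.044  0.018]
   tri [ 0.651 -0.043  0.041] 0.0032848945148488237
tub side [288.8 202.2] 0.69 [0.781 0.038 0.018]
tub top [255.1 173.9] 0.89 [0.766 0.031 0.018]
   tri [0.771 0.031 0.035] 0.015340997104315378
bowl side [288.5 236.6] 0.62 [ 0.761 -0.093  0.018]
bowl top [289.4 175.6] 0.75 [ 0.757 -0.092  0.018]
   tri [ 0.759 -0.092  0.017] 0.003752754555358733
dabba side [260.  335.8] 0.77 [ 0.623 -0.412  0.   ]
dabba top [380.  207.3] 0.97 [ 0.638 -0.418  0.   ]
   tri [ 0.63  -0.414  0.017] 0.01556414358781976
sieve side [219.8 110.7] 0.86 [0.562 0.48  0.   ]
sieve top [128.5 232.6] 0.57 [0.564 0.488 0.   ]
   tri [ 0.563  0.493 -0.018] 0.002314827496685117
1.1 [0.142 0.609 0.201] [[-0.974  0.228 -0.   ]
 [ 0.228  0.974  0.   ]
 [ 0.     0.    -1.   ]] [ 0.43  -0.15  -0.832]
```

```bash
python3 -c "
import cv2,glob
a=cv2.imread(glob.glob('pics/side*')[0]);b=cv2.imread(glob.glob('pics/top*')[0])
cv2.imwrite('pics/sc.png',cv2.resize(a[60:360,80:480],(800,600),interpolation=cv2.INTER_CUBIC))
cv2.imwrite('pics/tc.png',cv2.resize(b[70:370,80:480],(800,600),interpolation=cv2.INTER_CUBIC))"
```

```text
(no output)
```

View pics/sc.png

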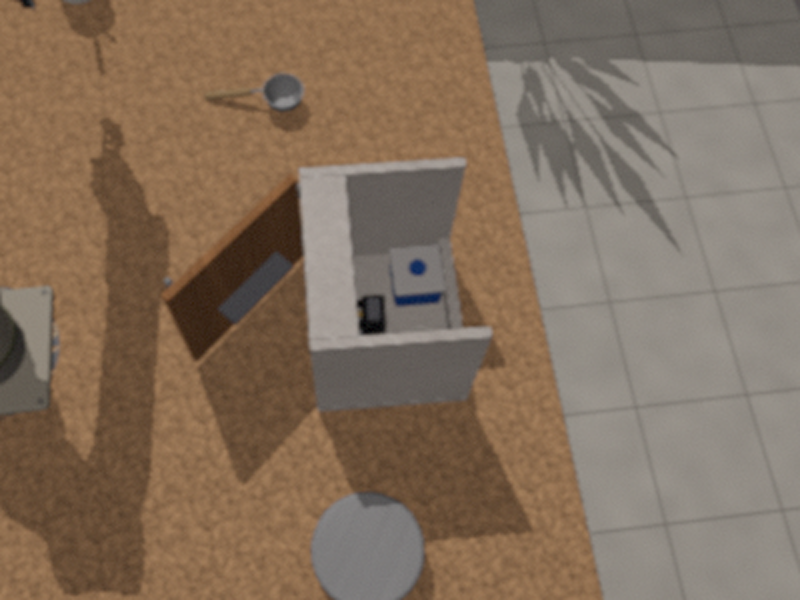

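View pics/tc.png

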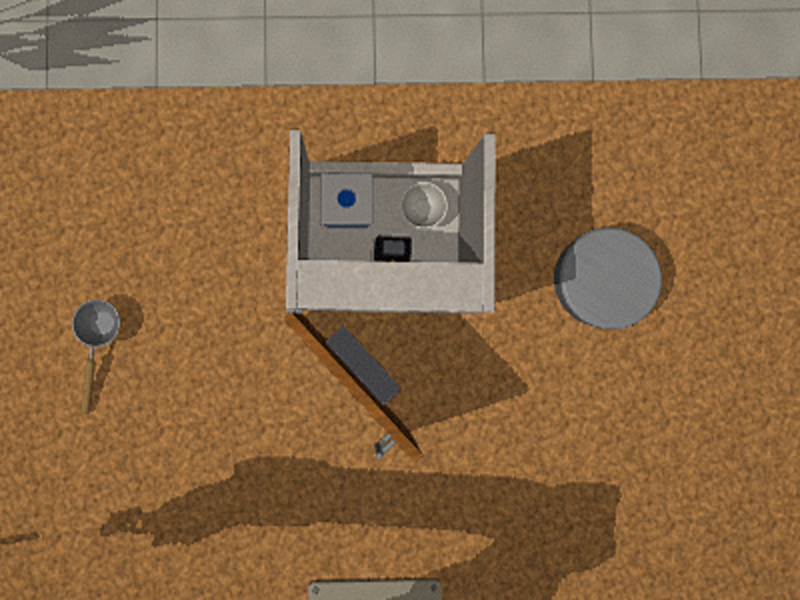

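The side view shows the leaf half open, from the hinge at crop (300,178) to the free edge at (165,300). In the top view the leaf runs from (290,315) to (420,453), the black switch is at (393,248), and the cupboard is almost square to the world axes. The door is at about 48°. I'll go over it and push its inner face towards +y.

```bash
cat >> h.py <<'E'
from scipy.spatial.transform import Rotation as Ro
def to(p,R=None,st=None):
    s=st or bot.state(); R0=np.array(s['ee_rot']); d=R0.T@(np.array(p)-np.array(s['tcp_pos']))/.4
    r=Ro.from_matrix(R0.T@R).as_rotvec()/2 if R is not None else np.zeros(3)
    print('dp',d.round(4),'rot',r.round(4)); return d,r
D=np.array([[0,1,0],[1,0,0],[0,0,-1.]])
def tilt(a): # forward tilt from vertical, deg
    return Ro.from_euler('y',-a,degrees=True).as_matrix()@D
E
python3 - <<'E'
from h import *
to((.2,.57,.42)); to((.43,.35,.42),D)
E
```

```text
dp [-0.1623 -0.0611 -0.547 ] rot [0. 0. 0.]
dp [-0.8475 -0.4657 -0.547 ] rot [ 0.     -0.      0.6705]
```

Call:
{"fn": "play_rows", "kwargs": {
  "dp": [
    [-0.16,-0.06,-0.55],
    [-0.16,-0.06,-0.55],
    [-0.16,-0.06,-0.55],
    [-0.85,-0.46,-0.55],
    [-0.85,-0.46,-0.55],
    [-0.85,-0.46,-0.55],
    [-0.85,-0.46,-0.55],
    [-0.85,-0.46,-0.55],
    [-0.85,-0.46,-0.55],
    [-0.85,-0.46,-0.55],
    [-0.85,-0.46,-0.55],
    [-0.85,-0.46,-0.55]
  ],
  "rot": [
    [0,0,0],
    [0,0,0],
    [0,0,0],
    [0,0,0.67],
    [0,0,0.67],
    [0,0,0.67],
    [0,0,0.67],
    [0,0,0.67],
    [0,0,0.67],
    [0,0,0.67],
    [0,0,0.67],
    [0,0,0.67]
  ],
  "fingers": -1,
  "grip_force": 40
}}

```text
t: 2.6
tcp_pos: [0.4311, 0.3524, 0.4212]
ee_rot: [[-0.005, 1.0, -0.0], [1.0, 0.005, 0.0], [0.0, -0.0, -1.0]]
wrist_force: [0.7, 0.5, -0.4]
gripper_width: 0.0001
grasp_force: 0.0
```

```bash
python3 - <<'E'
from h import *
s=bot.state(); print(np.round(s['joints'],1),np.round(s['wrist_force'],2),s['gripper_width'])
to((.48,-.03,.42),D); to((.475,-.03,.25),D)
E
```

```text
[-58.1   9.2  17.   70.3  -2.8 100.9 -41.5] [ 0.66  0.47 -0.43] 5.100337520864778e-05
dp [-0.9565  0.117   0.0028] rot [-0.     -0.0001  0.0027]
dp [-0.9565  0.1046  0.4278] rot [-0.     -0.0001  0.0027]
```

Call:
{"fn": "play_rows", "kwargs": {
  "dp": [
    [-0.955,0.11,0],
    [-0.955,0.11,0],
    [-0.955,0.11,0],
    [-0.955,0.11,0],
    [-0.955,0.11,0],
    [-0.955,0.11,0],
    [-0.955,0.11,0],
    [-0.955,0.105,0.425],
    [-0.955,0.105,0.425],
    [-0.955,0.105,0.425],
    [-0.955,0.105,0.425]
  ],
  "rot": [
    [0,0,0],
    [0,0,0],
    [0,0,0],
    [0,0,0],
    [0,0,0],
    [0,0,0],
    [0,0,0],
    [0,0,0],
    [0,0,0],
    [0,0,0],
    [0,0,0]
  ]
}}

```text
t: 3.98
tcp_pos: [0.4721, -0.029, 0.249]
ee_rot: [[-0.005, 1.0, -0.005], [1.0, 0.005, -0.001], [-0.001, -0.005, -1.0]]
wrist_force: [0.2, 0.6, 1.8]
gripper_width: 0.0001
grasp_force: 0.0
```

```bash
python3 - <<'E'
from h import *
H=np.array([.581,.134]); s=bot.state(); print(np.round(s['joints'],1),np.round(s['wrist_force'],2),s['tcp_pos'])
for th in range(45,92,5):
    a=np.radians(th); n=np.array([np.cos(a),-np.sin(a)]); off=14.5e-3*abs(n[0])+11e-3*abs(n[1])
    p=H+.18*np.array([-np.sin(a),-np.cos(a)])+off*n; print(th,p.round(3),end=' '); to((*p,.25))
E
```

```text
[-38.9  -3.8  35.7 102.8   2.3  80.6  -3.4] [0.23 0.61 1.82] [ 0.47211134 -0.02904486  0.24903971]
45 [ 0.466 -0.006] dp [ 0.0576 -0.0139 -0.0024] rot [0. 0. 0.]
50 [0.455 0.005] dp [ 0.0846 -0.0436 -0.0023] rot [0. 0. 0.]
55 [0.443 0.017] dp [ 0.1143 -0.071  -0.0021] rot [0. 0. 0.]
60 [0.434 0.029] dp [ 0.1467 -0.0959 -0.002 ] rot [0. 0. 0.]
65 [0.425 0.043] dp [ 0.1815 -0.1178 -0.002 ] rot [0. 0. 0.]
70 [0.417 0.058] dp [ 0.2184 -0.1366 -0.0019] rot [0. 0. 0.]
75 [0.411 0.074] dp [ 0.2571 -0.152  -0.0019] rot [0. 0. 0.]
80 [0.406 0.09 ] dp [ 0.2973 -0.1638 -0.0018] rot [0. 0. 0.]
85 [0.403 0.106] dp [ 0.3387 -0.1719 -0.0018] rot [0. 0. 0.]
90 [0.401 0.123] dp [ 0.3809 -0.1761 -0.0018] rot [0. 0. 0.]
```

Call:
{"fn": "play_rows", "kwargs": {
  "dp": [
    [0.058,-0.014,0],
    [0.085,-0.044,0],
    [0.1,-0.058,0],
    [0.114,-0.071,0],
    [0.13,-0.084,0],
    [0.147,-0.096,0],
    [0.164,-0.107,0],
    [0.182,-0.118,0],
    [0.2,-0.128,0],
    [0.218,-0.137,0],
    [0.238,-0.145,0],
    [0.257,-0.152,0]
  ],
  "rot": [
    [0,0,0],
    [0,0,0],
    [0,0,0],
    [0,0,0],
    [0,0,0],
    [0,0,0],
    [0,0,0],
    [0,0,0],
    [0,0,0],
    [0,0,0],
    [0,0,0],
    [0,0,0]
  ]
}}

```text
t: 5.48
tcp_pos: [0.4127, 0.0733, 0.2512]
ee_rot: [[-0.001, 1.0, -0.0], [1.0, 0.001, -0.0], [-0.0, -0.0, -1.0]]
wrist_force: [1.3, -0.8, -0.1]
gripper_width: -0.0001
grasp_force: 0.9
```

```bash
python3 - <<'E'
from h import *
s=bot.state(); print(np.round(s['joints'],1))
for c in('side','top'):
    bot.capture(c); l=bot.landmark_of(c,'door_edge')
    for e in l[:1]: print(c,e,atz(c,e['xy'],.3))
for p in((.406,.09),(.403,.106),(.402,.118)): to((*p,.25))
E
```

```text
[-44.5 -11.4  24.7 108.8   4.8  81.6 -20.9]
side {'xy': [139.6, 171.2], 'confidence': 0.87} [0.30497671 0.0727388  0.3       ]
dp [ 0.0424 -0.0168  0.0028] rot [0. 0. 0.]
dp [ 0.0824 -0.0242  0.0028] rot [0. 0. 0.]
dp [ 0.1124 -0.0266  0.0028] rot [0. 0. 0.]
```

Call:
{"fn": "play_rows", "kwargs": {
  "dp": [
    [0.022,-0.009,0],
    [0.042,-0.017,0],
    [0.062,-0.021,0],
    [0.082,-0.024,0],
    [0.1,-0.026,0],
    [0.115,-0.026,0],
    [0.115,-0.026,0],
    [0.115,-0.026,0],
    [0.08,-0.02,0],
    [0.02,0,0],
    [0.02,0,0]
  ],
  "rot": [
    [0,0,0],
    [0,0,0],
    [0,0,0],
    [0,0,0],
    [0,0,0],
    [0,0,0],
    [0,0,0],
    [0,0,0],
    [0,0,0],
    [0,0,0],
    [0,0,0]
  ]
}}

```text
t: 7.05
tcp_pos: [0.4135, 0.0783, 0.2513]
ee_rot: [[0.003, 1.0, 0.0], [1.0, -0.003, 0.0], [0.0, 0.0, -1.0]]
wrist_force: [-0.1, 1.4, -0.7]
gripper_width: 0.0
grasp_force: 0.0
```

```bash
python3 - <<'E'
from h import *
np.set_printoptions(precision=4,suppress=True)
s=bot.state(); print(np.round(s['joints'],1))
save('side');save('top')
for k,z in dict(door_edge=.3,door_hinge=.3,rail=.302,cupboard=0,switch=.018,roller=.13).items():
  r={}
  for c in('side','top'):
    for e in bot.landmark_of(c,k)[:1]: r[c]=ray(c,e['xy']);print(k,c,e['xy'],round(e['confidence'],2),atz(c,e['xy'],z))
to((.40,-.03,.33),tilt(40))
to((.42,-.03,.32),tilt(40))
E
```

```text
[-44.7 -11.1  24.4 108.6   4.6  81.5 -21.6]
pics/side_1796045674.png
pics/top_1796045675.png
door_hinge top [220.1, 223.0] 0.72 [0.5881 0.1358 0.3   ]
rail side [232.7, 190.2] 0.68 [ 0.5825 -0.0241  0.302 ]
rail top [271.6, 222.5] 0.88 [ 0.5869 -0.014   0.302 ]
cupboard side [271.7, 221.3] 0.72 [ 0.7109 -0.0219  0.    ]
cupboard top [271.5, 190.3] 0.72 [ 0.707  -0.0277  0.    ]
switch side [257.3, 225.9] 0.68 [ 0.6562 -0.0403  0.018 ]
switch top [273.8, 204.1] 0.73 [ 0.6559 -0.0341  0.018 ]
dp [-0.2771 -0.0327 -0.1971] rot [-0.3491 -0.0002  0.0006]
dp [-0.2771  0.0173 -0.1721] rot [-0.3491 -0.0002  0.0006]
```

```bash
python3 -c "
import cv2,glob,numpy as np
a=cv2.imread('pics/side_1796045674.png');b=cv2.imread('pics/top_1796045675.png')
f=lambda i,x,y:cv2.resize(i[y:y+200,x:x+160],(400,500),interpolation=cv2.INTER_CUBIC)
cv2.imwrite('pics/c2.png',np.hstack([f(a,130,100),f(b,180,130)]))"
```

```text
(no output)
```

View pics/c2.png

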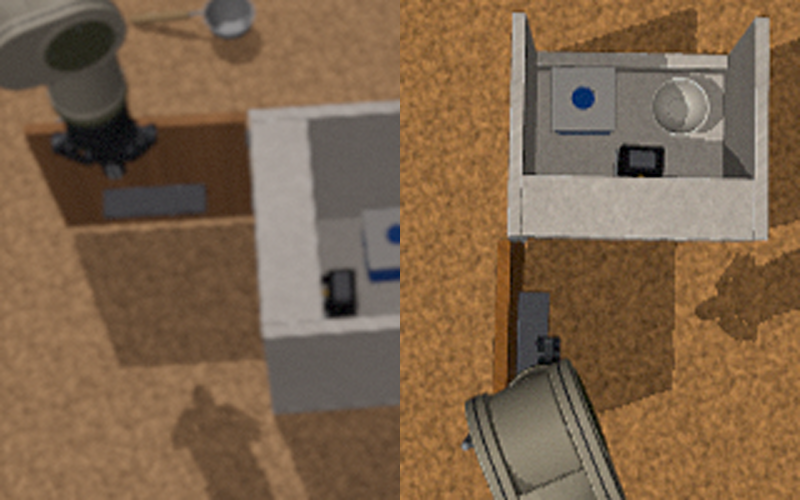

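The side half shows the leaf at about 90°, running along the world x axis. The top half agrees, with the leaf at columns 500–520 straight below the hinge and the switch at (640,160). Next I'll move to a tilted look pose in front of the roller.

```bash
python3 - <<'E'
from h import *
np.set_printoptions(precision=3,suppress=True)
to((.46,-.035,.25)); to((.49,-.035,.21),tilt(40))
print(np.array(bot.camera_info('wrist')['T_tool_cam']),bot.camera_info('wrist')['fx'])
print(atz('top',(224,226),.32),atz('top',(326.8,225.6),.32),atz('top',(228.7,201.7),.32),atz('top',(322,200),.32))
E
```

```text
dp [-0.29   0.117  0.003] rot [0. 0. 0.]
dp [-0.29   0.192  0.103] rot [-0.349 -0.     0.001]
[[ 0.001 -0.965 -0.264  0.068]
 [ 1.     0.001 -0.001 -0.001]
 [ 0.002 -0.264  0.965 -0.173]
 [ 0.     0.     0.     1.   ]] 297.3186396354542
[0.579 0.123 0.32 ] [ 0.575 -0.171  0.32 ] [0.649 0.109 0.32 ] [ 0.649 -0.16   0.32 ]
```

Call:
{"fn": "play_rows", "kwargs": {
  "dp": [
    [-0.15,0.06,0],
    [-0.29,0.12,0],
    [-0.29,0.19,0.1],
    [-0.29,0.19,0.1],
    [-0.29,0.19,0.1],
    [-0.29,0.19,0.1],
    [-0.29,0.19,0.1],
    [-0.29,0.19,0.1],
    [-0.29,0.19,0.1],
    [-0.29,0.19,0.1]
  ],
  "rot": [
    [0,0,0],
    [0,0,0],
    [-0.07,0,0],
    [-0.14,0,0],
    [-0.21,0,0],
    [-0.28,0,0],
    [-0.349,0,0],
    [-0.349,0,0],
    [-0.349,0,0],
    [-0.349,0,0]
  ]
}}

```text
t: 9.0
tcp_pos: [0.4881, -0.0378, 0.2102]
ee_rot: [[0.004, 0.767, 0.641], [1.0, -0.003, -0.004], [-0.001, 0.641, -0.767]]
wrist_force: [0.1, 0.7, 0.1]
gripper_width: 0.0001
grasp_force: 0.0
```

```bash
cat >> h.py <<'E'
def wray(xy,s):
    c=bot.camera_info('wrist'); T=np.array(c['T_tool_cam']); u=(np.array(xy)-[c['cx'],c['cy']])/[c['fx'],c['fy']]
    th=np.linalg.norm(u); d=np.append(u/th*np.sin(th),np.cos(th)); R=np.array(s['ee_rot'])
    return R@T[:3,3]+np.array(s['tcp_pos']), R@T[:3,:3]@d
def wz(xy,s,z):
    o,d=wray(xy,s); return o+d*(z-o[2])/d[2]
E
python3 - <<'E'
from h import *
np.set_printoptions(precision=4,suppress=True)
s=bot.state(); print(s['joints'],s['tcp_pos'],s['wrist_force']); save('wrist')
for k,z in dict(roller=.13,rail=.302,switch=.018,door_edge=.3).items():
    for e in bot.landmark_of('wrist',k)[:2]: print(k,e['xy'],round(e['confidence'],2),wz(e['xy'],s,z))
for k in('roller','switch'): print(bot.find_in('wrist',k)[:2])
E
```

```text
[  3.3251 -28.6173  -4.0672 137.161   -2.1503  31.5143   0.2376] [ 0.4881 -0.0378  0.2102] [0.0649 0.6517 0.1016]
pics/wrist_1796045727.png
roller [304.6, 168.9] 0.91 [ 0.6237 -0.0308  0.13  ]
roller [308.1, 184.7] 0.5 [ 0.6308 -0.05    0.13  ]
rail [452.0, 203.3] 0.93 [ 0.5839 -0.0224  0.302 ]
switch [253.1, 157.4] 0.75 [ 0.6413 -0.0329  0.018 ]
[{'bbox': [269.3, 151.0, 51.0, 37.5], 'confidence': 0.67}]
[{'bbox': [238.6, 134.7, 100.8, 56.9], 'confidence': 0.93}]
```

View wrist.

```bash
cp pics/wrist_1796045727.png pics/w1.png; python3 -c "
import cv2
a=cv2.imread('pics/w1.png');cv2.imwrite('pics/w1c.png',cv2.resize(a[80:300,150:440],(790,600),interpolation=cv2.INTER_CUBIC))"
```

```text
(no output)
```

View pics/w1c.png

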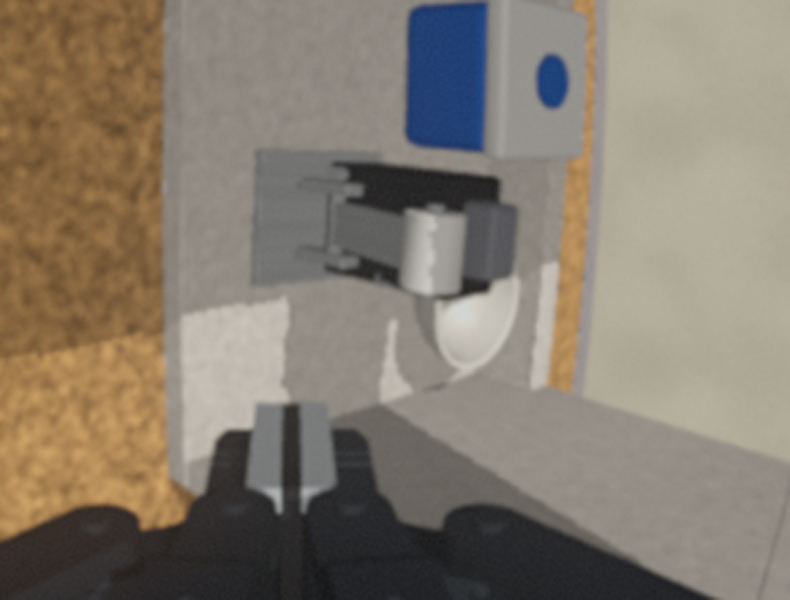

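The roller is at crop (434,250), square to the image with the lever behind it. The tub at (495,80) and the bowl at (475,320) are clear, and the shut fingertips at (293,410) are below in -y.

```bash
python3 - <<'E'
from h import *
s=bot.state(); p=wz((309.3,171.7),s,.13); print(p, wz((309.3,80+208/2.727),s,.13),wz((309.3,80+293/2.727),s,.13))
to((.57,p[1],.124)); to((.59,p[1],.124))
E
```

```text
[ 0.63539977 -0.03003853  0.13      ] [ 0.63435704 -0.01217404  0.13      ] [ 0.63666787 -0.04875682  0.13      ]
dp [0.0082 0.0137 0.2972] rot [0. 0. 0.]
dp [0.008  0.052  0.3293] rot [0. 0. 0.]
```

Call:
{"fn": "play_rows", "kwargs": {
  "dp": [
    [0.003,0.01,0.15],
    [0.006,0.014,0.297],
    [0.006,0.033,0.313],
    [0.006,0.043,0.321],
    [0.006,0.043,0.321],
    [0.006,0.043,0.321],
    [0.006,0.043,0.321]
  ],
  "rot": [
    [0,0,0],
    [0,0,0],
    [0,0,0],
    [0,0,0],
    [0,0,0],
    [0,0,0],
    [0,0,0]
  ]
}}

```text
t: 10.22
tcp_pos: [0.5848, -0.0328, 0.1252]
ee_rot: [[-0.001, 0.765, 0.644], [1.0, 0.001, 0.0], [-0.0, 0.644, -0.765]]
wrist_force: [0.0, 0.3, 0.2]
gripper_width: 0.0001
grasp_force: 0.0
```

```bash
python3 - <<'E'
from h import *
np.set_printoptions(precision=4,suppress=True)
s=bot.state(); print(s['joints'],s['tcp_pos'],s['wrist_force']); save('wrist')
for e in bot.landmark_of('wrist','roller')[:2]: print(e['xy'],round(e['confidence'],2),wz(e['xy'],s,.13))
print([np.array(bot.state()['wrist_force']) for _ in range(3)])
to(np.array(s['tcp_pos'])+[.01,0,0])
E
cp $(ls -t pics/wrist*|head -1) pics/w2.png; python3 -c "
import cv2
a=cv2.imread('pics/w2.png');cv2.imwrite('pics/w2c.png',cv2.resize(a[80:300,150:440],(790,600),interpolation=cv2.INTER_CUBIC))"
```

```text
[  4.9488  -5.9532  -6.7677 132.7938   2.6053  13.0447  -4.3113] [ 0.5848 -0.0328  0.1252] [0.0031 0.3243 0.2226]
pics/wrist_1796045768.png
[308.1, 212.9] 0.73 [ 0.6278 -0.0334  0.13  ]
[array([0.8597, 0.1201, 0.1685]), array([0.8597, 0.1201, 0.1685]), array([0.8597, 0.1201, 0.1685])]
dp [-0.0002  0.0202  0.0151] rot [0. 0. 0.]
```

View pics/w2c.png

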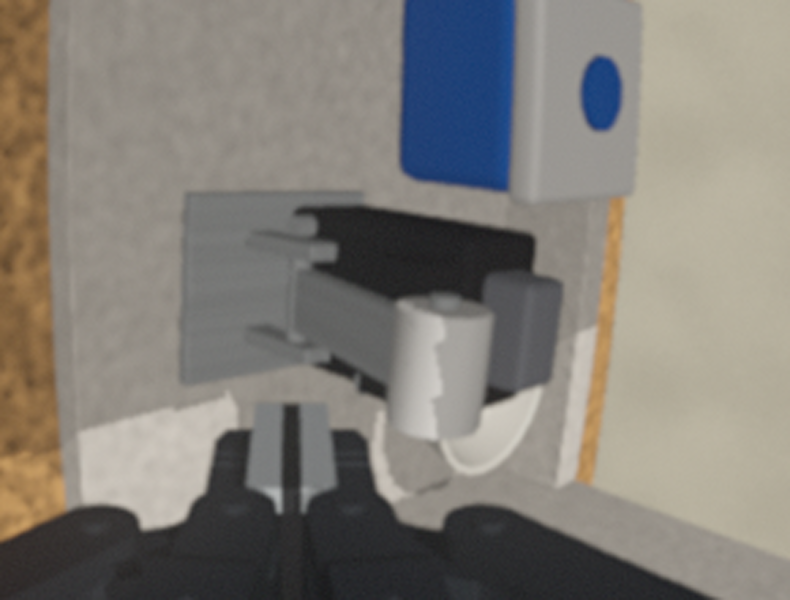

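The fingertips (crop 293,405) and the roller (440,365) line up in y: the roller is at -0.033 and the TCP at -0.033. I'll creep in along +x by feel.

Call:
{"fn": "play_rows", "kwargs": {
  "dp": [
    [0,0.0096,0.008],
    [0,0.0191,0.0161],
    [0,0.0287,0.0242],
    [0,0.0325,0.0274],
    [0,0.0325,0.0274],
    [0,0.0325,0.0274]
  ],
  "rot": [
    [0,0,0],
    [0,0,0],
    [0,0,0],
    [0,0,0],
    [0,0,0],
    [0,0,0]
  ]
}}

```text
t: 11.08
tcp_pos: [0.6016, -0.0327, 0.1237]
ee_rot: [[-0.001, 0.766, 0.643], [1.0, 0.001, 0.001], [0.0, 0.643, -0.766]]
wrist_force: [-1.2, 0.6, -1.0]
gripper_width: 0.0001
grasp_force: 0.0
```

Call:
{"fn": "play_rows", "kwargs": {
  "dp": [
    [0,0.0019,0.0016],
    [0,0.0038,0.0032],
    [0,0.0038,0.0032]
  ],
  "rot": [
    [0,0,0],
    [0,0,0],
    [0,0,0]
  ]
}}

```text
t: 11.45
tcp_pos: [0.6038, -0.0326, 0.1238]
ee_rot: [[-0.001, 0.766, 0.643], [1.0, 0.001, 0.001], [0.0, 0.643, -0.766]]
wrist_force: [0.1, 0.7, 0.9]
gripper_width: -0.0
grasp_force: 0.0
```

Call:
{"fn": "play_rows", "kwargs": {
  "dp": [
    [0,0.0019,0.0016],
    [0,0.0038,0.0032],
    [0,0.0038,0.0032]
  ],
  "rot": [
    [0,0,0],
    [0,0,0],
    [0,0,0]
  ]
}}

```text
t: 11.82
tcp_pos: [0.6058, -0.0326, 0.1238]
ee_rot: [[-0.001, 0.766, 0.643], [1.0, 0.001, 0.001], [0.0, 0.643, -0.766]]
wrist_force: [0.3, -0.1, 0.5]
gripper_width: -0.0003
grasp_force: 0.0
```

Call:
{"fn": "play_rows", "kwargs": {
  "dp": [
    [0,0.0019,0.0016],
    [0,0.0038,0.0032],
    [0,0.0038,0.0032]
  ],
  "rot": [
    [0,0,0],
    [0,0,0],
    [0,0,0]
  ]
}}

```text
t: 12.2
tcp_pos: [0.6078, -0.0326, 0.1238]
ee_rot: [[-0.001, 0.766, 0.643], [1.0, 0.001, 0.001], [0.0, 0.643, -0.766]]
wrist_force: [0.6, 0.0, -0.8]
gripper_width: -0.0002
grasp_force: 0.0
```

Call:
{"fn": "play_rows", "kwargs": {
  "dp": [
    [0,0.0019,0.0016],
    [0,0.0038,0.0032],
    [0,0.0038,0.0032]
  ],
  "rot": [
    [0,0,0],
    [0,0,0],
    [0,0,0]
  ]
}}

```text
t: 12.58
tcp_pos: [0.6098, -0.0326, 0.1238]
ee_rot: [[-0.001, 0.766, 0.643], [1.0, 0.001, 0.001], [0.0, 0.643, -0.766]]
wrist_force: [0.1, 0.3, -0.5]
gripper_width: 0.0004
grasp_force: 0.0
```

Call:
{"fn": "play_rows", "kwargs": {
  "dp": [
    [0,0.0019,0.0016],
    [0,0.0038,0.0032],
    [0,0.0038,0.0032]
  ],
  "rot": [
    [0,0,0],
    [0,0,0],
    [0,0,0]
  ]
}}

```text
t: 12.95
tcp_pos: [0.6118, -0.0326, 0.1238]
ee_rot: [[-0.001, 0.766, 0.643], [1.0, 0.001, 0.001], [0.0, 0.643, -0.766]]
wrist_force: [-0.2, -1.4, -0.1]
gripper_width: 0.0002
grasp_force: 0.0
```

Call:
{"fn": "play_rows", "kwargs": {
  "dp": [
    [0,0.0019,0.0016],
    [0,0.0038,0.0032],
    [0,0.0038,0.0032]
  ],
  "rot": [
    [0,0,0],
    [0,0,0],
    [0,0,0]
  ]
}}

```text
t: 13.32
tcp_pos: [0.6138, -0.0326, 0.1238]
ee_rot: [[-0.001, 0.766, 0.643], [1.0, 0.001, 0.001], [0.0, 0.643, -0.766]]
wrist_force: [-0.4, 0.4, -0.6]
gripper_width: -0.0
grasp_force: 0.0
```

Call:
{"fn": "play_rows", "kwargs": {
  "dp": [
    [0,0.0019,0.0016],
    [0,0.0038,0.0032],
    [0,0.0038,0.0032]
  ],
  "rot": [
    [0,0,0],
    [0,0,0],
    [0,0,0]
  ]
}}

```text
t: 13.7
tcp_pos: [0.6158, -0.0326, 0.1238]
ee_rot: [[-0.001, 0.766, 0.643], [1.0, 0.001, 0.001], [0.0, 0.643, -0.766]]
wrist_force: [0.7, 1.2, 0.0]
gripper_width: 0.0001
grasp_force: 0.0
```

```bash
python3 - <<'E'
from h import *
F=[]
for i in range(8):
    F.append(bot.state()['wrist_force']); im=bot.capture('wrist')
print(np.round(F,1),np.mean(F,0),bot.state()['t'])
cv2.imwrite('pics/w3c.png',cv2.resize(im[80:300,150:440,::-1],(790,600),interpolation=cv2.INTER_CUBIC))
E
```

```text
[[ 0.7  1.2  0. ]
 [ 0.9  0.3  0.3]
 [-0.3  0.3 -0.7]
 [ 0.5 -0.3 -0.3]
 [ 0.9  0.3  0.5]
 [-0.3 -0.8  0.1]
 [-0.8 -0.7  0.4]
 [-0.3  0.7  0.3]] [0.16861701 0.12431918 0.07465364] 14.1
```

View pics/w3c.png

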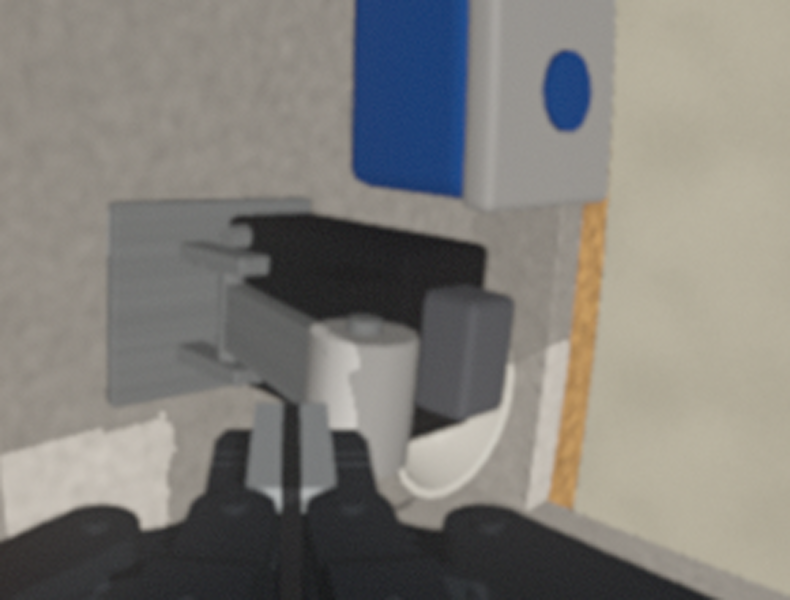

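The roller (crop 362,400) is just ahead of the tips (293,405). The averaged force is about zero, so there's no contact yet. I'll carry on in 2 mm steps.

Call:
{"fn": "play_rows", "kwargs": {
  "dp": [
    [0,0.0019,0.0016],
    [0,0.0038,0.0032],
    [0,0.0057,0.0048],
    [0,0.0077,0.0064],
    [0,0.0077,0.0064]
  ],
  "rot": [
    [0,0,0],
    [0,0,0],
    [0,0,0],
    [0,0,0],
    [0,0,0]
  ]
}}

```text
t: 14.72
tcp_pos: [0.6198, -0.0326, 0.1238]
ee_rot: [[-0.001, 0.766, 0.643], [1.0, 0.001, 0.001], [0.0, 0.643, -0.766]]
wrist_force: [-0.1, 0.6, -0.5]
gripper_width: 0.0001
grasp_force: 0.0
```

```bash
cat > f.py <<'E'
from h import *
F=[]
for i in range(6):
    F.append(bot.state()['wrist_force']); im=bot.capture('wrist')
s=bot.state();print(np.mean(F,0).round(2),s['t'],np.round(s['tcp_pos'],4))
for e in bot.landmark_of('wrist','roller')[:1]: print(e['xy'],round(e['confidence'],2),wz(e['xy'],s,.13))
E
python3 f.py
```

```text
[-0.19 -0.08 -0.19] 15.025 [ 0.6197 -0.0326  0.1238]
[274.8, 223.3] 0.86 [ 0.6287901  -0.03218586  0.13      ]
```

Call:
{"fn": "play_rows", "kwargs": {
  "dp": [
    [0,0.0019,0.0016],
    [0,0.0038,0.0032],
    [0,0.0038,0.0032]
  ],
  "rot": [
    [0,0,0],
    [0,0,0],
    [0,0,0]
  ]
}}

```text
t: 15.45
tcp_pos: [0.6218, -0.0326, 0.1238]
ee_rot: [[-0.001, 0.766, 0.643], [1.0, 0.001, 0.001], [0.0, 0.643, -0.766]]
wrist_force: [0.4, -0.1, 0.4]
gripper_width: -0.0
grasp_force: 0.0
```

```bash
echo "cv2.imwrite('pics/w4.png',cv2.resize(im[80:300,150:440,::-1],(790,600),interpolation=cv2.INTER_CUBIC))" >> f.py; python3 f.py
```

```text
[-0.04 -0.15 -0.02] 15.75 [ 0.6217 -0.0326  0.1238]
[271.5, 222.9] 0.59 [ 0.62791906 -0.03121862  0.13      ]
```

View pics/w4.png

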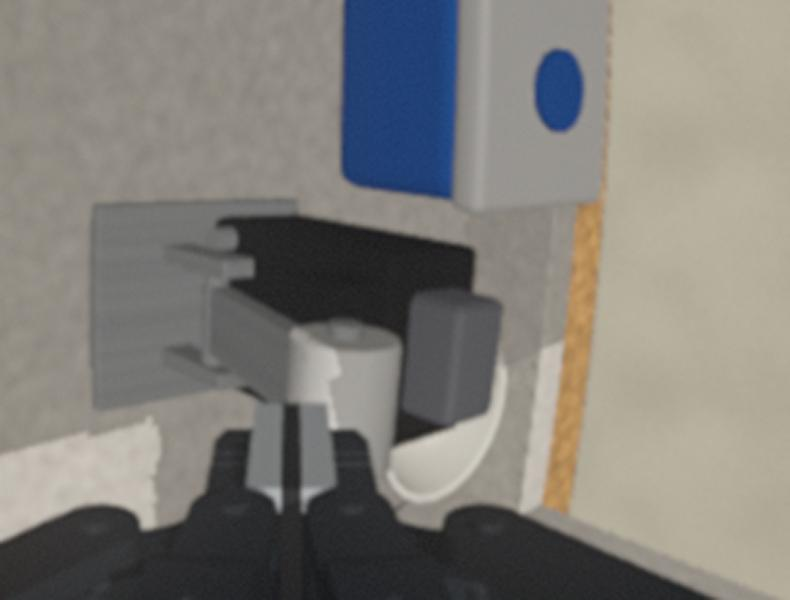

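```bash
python3 - <<'E'
from h import *
s=bot.state()
f=lambda c,r:(150+c/2.724,80+r/2.727)
for c,r in((345,335),(290,340),(400,345),(297,405),(330,405),(293,392)):
    o,d=wray(f(c,r),s); print(c,r,o.round(4),d.round(3),'z.13',wz(f(c,r),s,.13).round(4),'y-.017',(o+d*(-.017-o[1])/d[1]).round(4))
print(s['gripper_width'],np.array(s['ee_rot']).round(3))
E
```

```text
345 335 [0.5099 0.0351 0.2564] [ 0.664 -0.294 -0.688] z.13 [ 0.6319 -0.0189  0.13  ] y-.017 [ 0.6275 -0.017   0.1345]
290 340 [0.5099 0.0351 0.2564] [ 0.612 -0.3   -0.732] z.13 [ 0.6157 -0.0168  0.13  ] y-.017 [ 0.616  -0.017   0.1296]
400 345 [0.5099 0.0351 0.2564] [ 0.709 -0.304 -0.636] z.13 [ 0.6507 -0.0252  0.13  ] y-.017 [ 0.6315 -0.017   0.1472]
297 405 [0.5099 0.0351 0.2564] [ 0.601 -0.376 -0.705] z.13 [ 0.6177 -0.0323  0.13  ] y-.017 [ 0.5932 -0.017   0.1587]
330 405 [0.5099 0.0351 0.2564] [ 0.632 -0.375 -0.678] z.13 [ 0.6277 -0.0349  0.13  ] y-.017 [ 0.5975 -0.017   0.1623]
293 392 [0.5099 0.0351 0.2564] [ 0.601 -0.361 -0.713] z.13 [ 0.6165 -0.0289  0.13  ] y-.017 [ 0.5967 -0.017   0.1536]
-1.681762914754995e-05 [[-0.001  0.766  0.643]
 [ 1.     0.001  0.001]
 [ 0.     0.643 -0.766]]
```

The roller (crop 345,390) still shows no push, and its measured centre is x≈0.632, so contact must be close. I'll keep stepping.

Call:
{"fn": "play_rows", "kwargs": {
  "dp": [
    [0,0.0019,0.0016],
    [0,0.0038,0.0032],
    [0,0.0038,0.0032]
  ],
  "rot": [
    [0,0,0],
    [0,0,0],
    [0,0,0]
  ]
}}

```text
t: 16.18
tcp_pos: [0.6237, -0.0326, 0.1238]
ee_rot: [[-0.001, 0.766, 0.643], [1.0, 0.001, 0.001], [0.0, 0.643, -0.766]]
wrist_force: [0.8, 0.2, 0.2]
gripper_width: -0.0
grasp_force: 0.0
```

```bash
python3 f.py
```

```text
[ 0.46 -0.13 -0.13] 16.475 [ 0.6236 -0.0326  0.1238]
```

Call:
{"fn": "play_rows", "kwargs": {
  "dp": [
    [0,0.0019,0.0016],
    [0,0.0038,0.0032],
    [0,0.0038,0.0032]
  ],
  "rot": [
    [0,0,0],
    [0,0,0],
    [0,0,0]
  ]
}}

```text
t: 16.9
tcp_pos: [0.6258, -0.0326, 0.1238]
ee_rot: [[-0.001, 0.766, 0.643], [1.0, 0.001, 0.001], [0.0, 0.643, -0.766]]
wrist_force: [-0.5, -0.1, -0.9]
gripper_width: -0.0
grasp_force: 0.0
```

```bash
python3 f.py
```

```text
[-0.02  0.06 -0.06] 17.2 [ 0.6257 -0.0326  0.1238]
[269.9, 230.5] 0.65 [ 0.630691   -0.03601085  0.13      ]
```

Call:
{"fn": "play_rows", "kwargs": {
  "dp": [
    [0,0.0019,0.0016],
    [0,0.0038,0.0032],
    [0,0.0038,0.0032]
  ],
  "rot": [
    [0,0,0],
    [0,0,0],
    [0,0,0]
  ]
}}

```text
t: 17.62
tcp_pos: [0.6277, -0.0326, 0.1238]
ee_rot: [[-0.001, 0.766, 0.643], [1.0, 0.001, 0.001], [0.0, 0.643, -0.766]]
wrist_force: [0.5, 0.5, -0.2]
gripper_width: 0.0001
grasp_force: 0.0
```

```bash
cp pics/w4.png pics/w4_625.png; python3 f.py
```

```text
[ 0.1   0.32 -0.29] 17.925 [ 0.6276 -0.0326  0.1238]
[265.2, 230.8] 0.59 [ 0.62871277 -0.03509204  0.13      ]
```

View pics/w4.png

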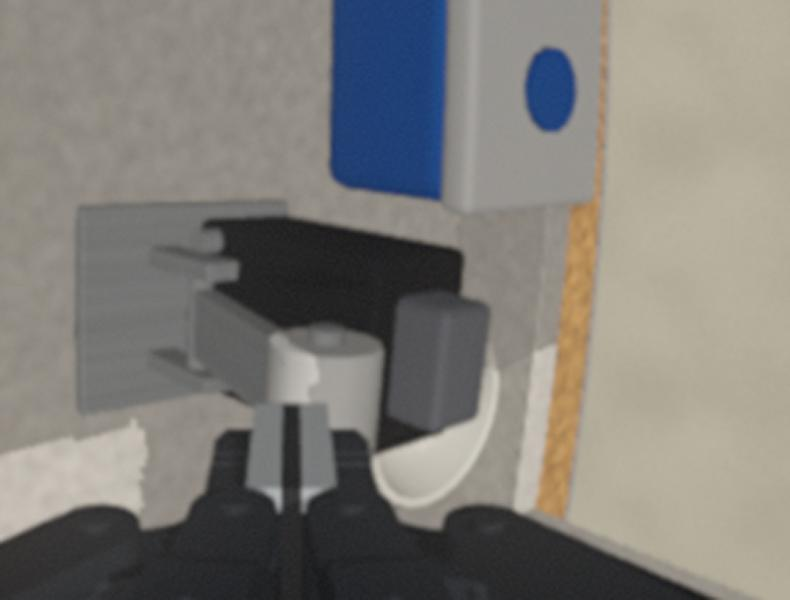

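```bash
python3 - <<'E'
from h import *
R=tilt(40); obs=[((436,207),(.4881,-.0378,.2102),np.array([[.004,.767,.641],[1,-.003,-.004],[-.001,.641,-.767]])),((445,297),(.5848,-.0328,.1252),R),((365,322),(.6158,-.0326,.1238),R),((345,325),(.6218,-.0326,.1238),R),((327,330),(.6276,-.0326,.1238),R)]
def tr(obs):
    A=np.zeros((3,3));b=np.zeros(3);L=[]
    for (c,r),p,Q in obs:
        o,d=wray((150+c/2.724,80+r/2.727),dict(tcp_pos=p,ee_rot=Q)); M=np.eye(3)-np.outer(d,d);A+=M;b+=M@o;L.append((o,M))
    x=np.linalg.solve(A,b); return x,[np.linalg.norm(M@(x-o)).round(4) for o,M in L]
print(tr(obs),tr(obs[:2]),tr(obs[1:]))
E
```

```text
(array([ 0.62868017, -0.01553187,  0.13338127]), [np.float64(0.0008), np.float64(0.0004), np.float64(0.0002), np.float64(0.0004), np.float64(0.0005)]) (array([ 0.61105384, -0.01142384,  0.14738065]), [np.float64(0.0017), np.float64(0.0017)]) (array([ 0.63225275, -0.01672599,  0.13000054]), [np.float64(0.0001), np.float64(0.0003), np.float64(0.0002), np.float64(0.0001)])
```

The roller end (crop 327,345) triangulates to (0.632,-0.017,0.130) and hasn't moved. The visible fingertips end well short of the nominal TCP, at about 33 mm back along the tool. So they are in front of the roller but too high. I'll back off, go lower and look again.

Call:
{"fn": "play_rows", "kwargs": {
  "dp": [
    [0,-0.024,-0.02],
    [0,-0.048,-0.04],
    [0,-0.068,-0.016],
    [0,-0.088,0.008],
    [0,-0.088,0.008],
    [0,-0.088,0.008]
  ],
  "rot": [
    [0,0,0],
    [0,0,0],
    [0,0,0],
    [0,0,0],
    [0,0,0],
    [0,0,0]
  ]
}}

```text
t: 18.73
tcp_pos: [0.6029, -0.0326, 0.0988]
ee_rot: [[-0.001, 0.766, 0.643], [1.0, 0.001, 0.001], [0.0, 0.643, -0.766]]
wrist_force: [-0.1, 0.5, -0.2]
gripper_width: -0.0001
grasp_force: 0.0
```

```bash
python3 f.py; python3 - <<'E'
from h import *
s=bot.state();print(np.round(s['joints'],1),s['gripper_width'])
save('top'); save('side'); print(bot.find_in('side','roller')[:1],bot.landmark_of('top','door_edge')[:1],bot.landmark_of('side','door_edge')[:1])
E
```

```text
[-0.11  0.35  0.29] 19.025 [ 0.6029 -0.0327  0.099 ]
[324.0, 232.2] 0.87 [ 0.63091989 -0.03580882  0.13      ]
[  5.8  -0.6  -7.8 131.7   7.4   9.   -8.8] -0.0003182826434706059
pics/top_1796046051.png
pics/side_1796046052.png
[] [] [{'xy': [141.1, 149.6], 'confidence': 0.96}]
```

Call:
{"fn": "play_rows", "kwargs": {
  "dp": [
    [0,0.0096,0.008],
    [0,0.0191,0.0161],
    [0,0.0287,0.0242],
    [0,0.0383,0.0322],
    [0,0.0383,0.0322]
  ],
  "rot": [
    [0,0,0],
    [0,0,0],
    [0,0,0],
    [0,0,0],
    [0,0,0]
  ]
}}

```text
t: 19.95
tcp_pos: [0.6231, -0.0326, 0.0987]
ee_rot: [[-0.001, 0.766, 0.643], [1.0, 0.001, 0.001], [0.0, 0.643, -0.766]]
wrist_force: [0.3, -0.6, -0.8]
gripper_width: 0.0
grasp_force: 0.0
```

```bash
python3 f.py; python3 -c "
from h import *
print(np.round(bot.state()['joints'],1))"
```

```text
[ 0.   -0.03 -0.77] 20.25 [ 0.6226 -0.0326  0.0987]
[300.4, 238.2] 0.84 [ 0.62804464 -0.03300507  0.13      ]
[  5.6   1.9  -7.6 129.2   9.    9.1 -10.2]
```

View pics/w4.png

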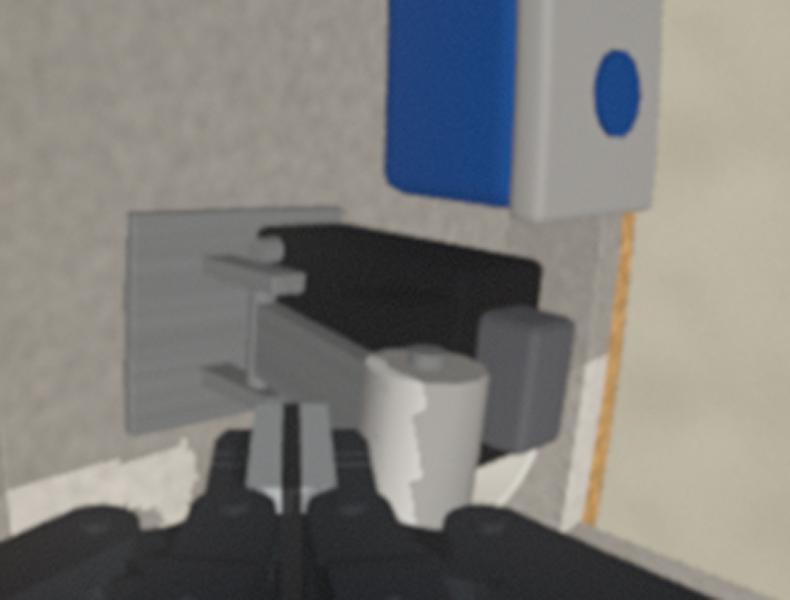

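The tip's right edge (crop 332) is now to the left of the roller's left edge (365) and at the right height, so I'll step on.

Call:
{"fn": "play_rows", "kwargs": {
  "dp": [
    [0,0.0019,0.0016],
    [0,0.0038,0.0032],
    [0,0.0057,0.0048],
    [0,0.0077,0.0064],
    [0,0.0077,0.0064]
  ],
  "rot": [
    [0,0,0],
    [0,0,0],
    [0,0,0],
    [0,0,0],
    [0,0,0]
  ]
}}

```text
t: 20.92
tcp_pos: [0.6268, -0.0326, 0.0987]
ee_rot: [[-0.001, 0.766, 0.643], [1.0, 0.001, 0.001], [0.0, 0.643, -0.766]]
wrist_force: [0.7, -0.1, 0.0]
gripper_width: -0.0002
grasp_force: 0.0
```

```bash
python3 f.py
```

```text
[ 0.21 -0.17 -0.53] 21.225 [ 0.6267 -0.0326  0.0987]
[296.5, 242.5] 0.61 [ 0.62897996 -0.03471931  0.13      ]
```

Call:
{"fn": "play_rows", "kwargs": {
  "dp": [
    [0,0.0019,0.0016],
    [0,0.0038,0.0032],
    [0,0.0057,0.0048],
    [0,0.0077,0.0064],
    [0,0.0077,0.0064]
  ],
  "rot": [
    [0,0,0],
    [0,0,0],
    [0,0,0],
    [0,0,0],
    [0,0,0]
  ]
}}

```text
t: 21.9
tcp_pos: [0.6308, -0.0326, 0.0987]
ee_rot: [[-0.001, 0.766, 0.643], [1.0, 0.001, 0.001], [0.0, 0.643, -0.766]]
wrist_force: [0.5, 0.4, 0.9]
gripper_width: -0.0
grasp_force: 0.0
```

```bash
python3 f.py
```

```text
[0.07 0.21 0.06] 22.2 [ 0.6307 -0.0326  0.0987]
[293.2, 242.9] 0.91 [ 0.63031851 -0.03414099  0.13      ]
```

Call:
{"fn": "play_rows", "kwargs": {
  "dp": [
    [0,0.0019,0.0016],
    [0,0.0038,0.0032],
    [0,0.0057,0.0048],
    [0,0.0057,0.0048]
  ],
  "rot": [
    [0,0,0],
    [0,0,0],
    [0,0,0],
    [0,0,0]
  ]
}}

```text
t: 22.75
tcp_pos: [0.6337, -0.0326, 0.0986]
ee_rot: [[-0.001, 0.766, 0.642], [1.0, 0.001, 0.001], [0.0, 0.642, -0.766]]
wrist_force: [-0.4, 0.5, 0.1]
gripper_width: -0.0001
grasp_force: 0.4
```

```bash
cp pics/w4.png pics/w4_630.png; python3 f.py
```

```text
[-0.95  0.3   0.12] 23.05 [ 0.6337 -0.0326  0.0987]
[290.9, 244.9] 0.91 [ 0.6313685  -0.03471169  0.13      ]
```

Fx averages -0.95 N, so there's contact at about x=0.632. Next comes the pre-travel, in 2 mm steps.

Call:
{"fn": "play_rows", "kwargs": {
  "dp": [
    [0,0.0019,0.0016],
    [0,0.0038,0.0032],
    [0,0.0038,0.0032]
  ],
  "rot": [
    [0,0,0],
    [0,0,0],
    [0,0,0]
  ]
}}

```text
t: 23.48
tcp_pos: [0.6359, -0.0326, 0.0988]
ee_rot: [[-0.001, 0.766, 0.643], [1.0, 0.001, 0.001], [0.0, 0.643, -0.766]]
wrist_force: [-0.8, 0.0, 0.7]
gripper_width: -0.0001
grasp_force: 0.4
```

Call:
{"fn": "play_rows", "kwargs": {
  "dp": [
    [0,0.0019,0.0016],
    [0,0.0038,0.0032],
    [0,0.0038,0.0032]
  ],
  "rot": [
    [0,0,0],
    [0,0,0],
    [0,0,0]
  ]
}}

```text
t: 23.85
tcp_pos: [0.6379, -0.0325, 0.0988]
ee_rot: [[-0.001, 0.766, 0.643], [1.0, 0.001, 0.001], [0.0, 0.643, -0.766]]
wrist_force: [-1.5, 0.4, 1.8]
gripper_width: 0.0003
grasp_force: 0.6
```

Call:
{"fn": "play_rows", "kwargs": {
  "dp": [
    [0,0.001,0.0008],
    [0,0.0019,0.0016],
    [0,0.0019,0.0016]
  ],
  "rot": [
    [0,0,0],
    [0,0,0],
    [0,0,0]
  ]
}}

```text
t: 24.22
tcp_pos: [0.6388, -0.0326, 0.0988]
ee_rot: [[-0.001, 0.766, 0.643], [1.0, 0.001, 0.001], [0.0, 0.643, -0.766]]
wrist_force: [-1.6, 0.2, 1.5]
gripper_width: -0.0001
grasp_force: 0.7
```

```bash
python3 f.py;python3 -c "
from h import *
print(np.round(bot.state()['joints'],1))"
```

```text
[-1.43  0.04  1.26] 24.525 [ 0.6387 -0.0326  0.0987]
[291.3, 246.2] 0.72 [ 0.63686572 -0.03570588  0.13      ]
[  5.3   3.9  -7.3 127.1  10.    9.2 -11. ]
```

The reaction (-1.4, +1.3 N) shows that the tip meets the roller's upper front. It would tend to ride over, so I'll back off and go 12 mm lower.

Call:
{"fn": "play_rows", "kwargs": {
  "dp": [
    [0,-0.0191,-0.0161],
    [0,-0.0384,0.007],
    [0,-0.0384,0.007],
    [0,-0.0307,0.0134],
    [0,-0.0307,0.0134]
  ],
  "rot": [
    [0,0,0],
    [0,0,0],
    [0,0,0],
    [0,0,0],
    [0,0,0]
  ]
}}

```text
t: 25.2
tcp_pos: [0.6333, -0.0325, 0.0874]
ee_rot: [[-0.001, 0.766, 0.643], [1.0, 0.001, 0.001], [0.0, 0.643, -0.766]]
wrist_force: [-0.2, -0.7, -0.8]
gripper_width: 0.0001
grasp_force: 0.0
```

```bash
python3 f.py;python3 -c "
from h import *
print(np.round(bot.state()['joints'],1))"
```

```text
[-0.12  0.01  0.03] 25.5 [ 0.6328 -0.0326  0.0868]
[305.2, 252.4] 0.57 [ 0.62893897 -0.03448007  0.13      ]
[  4.5   4.4  -6.5 128.4  12.6   7.4 -13.7]
```

Call:
{"fn": "play_rows", "kwargs": {
  "dp": [
    [0,0.0019,0.0016],
    [0,0.0038,0.0032],
    [0,0.0057,0.0048],
    [0,0.0057,0.0048]
  ],
  "rot": [
    [0,0,0],
    [0,0,0],
    [0,0,0],
    [0,0,0]
  ]
}}

```text
t: 26.05
tcp_pos: [0.6357, -0.0326, 0.0866]
ee_rot: [[-0.001, 0.766, 0.643], [1.0, 0.001, 0.001], [0.0, 0.643, -0.766]]
wrist_force: [-1.7, 0.2, 0.1]
gripper_width: 0.0001
grasp_force: 0.3
```

```bash
python3 f.py
```

```text
[-1.27 -0.22 -0.28] 26.35 [ 0.6357 -0.0326  0.0867]
```

Contact again, and the force is now nearly horizontal.

Call:
{"fn": "play_rows", "kwargs": {
  "dp": [
    [0,0.0019,0.0016],
    [0,0.0038,0.0032],
    [0,0.0038,0.0032]
  ],
  "rot": [
    [0,0,0],
    [0,0,0],
    [0,0,0]
  ]
}}

```text
t: 26.78
tcp_pos: [0.6378, -0.0326, 0.0868]
ee_rot: [[-0.001, 0.766, 0.643], [1.0, 0.001, 0.001], [0.0, 0.643, -0.766]]
wrist_force: [0.3, -0.2, 0.3]
gripper_width: -0.0001
grasp_force: 0.4
```

Call:
{"fn": "play_rows", "kwargs": {
  "dp": [
    [0,0.0019,0.0016],
    [0,0.0038,0.0032],
    [0,0.0038,0.0032]
  ],
  "rot": [
    [0,0,0],
    [0,0,0],
    [0,0,0]
  ]
}}

```text
t: 27.15
tcp_pos: [0.6398, -0.0326, 0.0867]
ee_rot: [[-0.001, 0.766, 0.643], [1.0, 0.001, 0.001], [0.0, 0.643, -0.766]]
wrist_force: [-0.5, -0.6, -0.5]
gripper_width: -0.0002
grasp_force: 0.4
```

Call:
{"fn": "play_rows", "kwargs": {
  "dp": [
    [0,0.0019,0.0016],
    [0,0.0038,0.0032],
    [0,0.0038,0.0032]
  ],
  "rot": [
    [0,0,0],
    [0,0,0],
    [0,0,0]
  ]
}}

```text
t: 27.52
tcp_pos: [0.6418, -0.0326, 0.0867]
ee_rot: [[-0.001, 0.766, 0.643], [1.0, 0.001, 0.001], [0.0, 0.643, -0.766]]
wrist_force: [-0.7, 0.4, -0.2]
gripper_width: 0.0001
grasp_force: 0.4
```

Call:
{"fn": "play_rows", "kwargs": {
  "dp": [
    [0,0.0019,0.0016],
    [0,0.0038,0.0032],
    [0,0.0038,0.0032]
  ],
  "rot": [
    [0,0,0],
    [0,0,0],
    [0,0,0]
  ]
}}

```text
t: 27.9
tcp_pos: [0.6437, -0.0326, 0.0867]
ee_rot: [[-0.001, 0.766, 0.643], [1.0, 0.001, 0.001], [0.0, 0.643, -0.766]]
wrist_force: [-1.5, 0.4, -0.1]
gripper_width: 0.0
grasp_force: 0.4
```

Call:
{"fn": "play_rows", "kwargs": {
  "dp": [
    [0,0.0019,0.0016],
    [0,0.0038,0.0032],
    [0,0.0038,0.0032]
  ],
  "rot": [
    [0,0,0],
    [0,0,0],
    [0,0,0]
  ]
}}

```text
t: 28.28
tcp_pos: [0.6457, -0.0326, 0.0867]
ee_rot: [[-0.001, 0.766, 0.643], [1.0, 0.001, 0.001], [0.0, 0.643, -0.766]]
wrist_force: [0.3, 0.9, 0.8]
gripper_width: 0.0005
grasp_force: 0.4
```

Call:
{"fn": "play_rows", "kwargs": {
  "dp": [
    [0,0.0019,0.0016],
    [0,0.0038,0.0032],
    [0,0.0038,0.0032]
  ],
  "rot": [
    [0,0,0],
    [0,0,0],
    [0,0,0]
  ]
}}

```text
t: 28.65
tcp_pos: [0.6477, -0.0326, 0.0867]
ee_rot: [[-0.001, 0.766, 0.643], [1.0, 0.001, 0.001], [0.0, 0.643, -0.766]]
wrist_force: [-0.2, 0.2, -0.8]
gripper_width: -0.0
grasp_force: 0.4
```

Call:
{"fn": "play_rows", "kwargs": {
  "dp": [
    [0,0.0019,0.0016],
    [0,0.0038,0.0032],
    [0,0.0038,0.0032]
  ],
  "rot": [
    [0,0,0],
    [0,0,0],
    [0,0,0]
  ]
}}

```text
t: 29.02
tcp_pos: [0.6497, -0.0326, 0.0867]
ee_rot: [[-0.001, 0.766, 0.643], [1.0, 0.001, 0.001], [0.0, 0.643, -0.766]]
wrist_force: [-1.0, -0.7, 0.7]
gripper_width: -0.0004
grasp_force: 0.4
```

Call:
{"fn": "play_rows", "kwargs": {
  "dp": [
    [0,0.0019,0.0016],
    [0,0.0038,0.0032],
    [0,0.0038,0.0032]
  ],
  "rot": [
    [0,0,0],
    [0,0,0],
    [0,0,0]
  ]
}}

```text
t: 29.4
tcp_pos: [0.6511, -0.0326, 0.0861]
ee_rot: [[-0.001, 0.767, 0.642], [1.0, 0.001, 0.001], [0.0, 0.642, -0.767]]
wrist_force: [-5.4, 0.4, -0.9]
gripper_width: -0.0002
grasp_force: 2.0
```

That's the click: 5.4 N at x=0.651. I'll go 2 mm further into the switched range and hold.

Call:
{"fn": "play_rows", "kwargs": {
  "dp": [
    [0,0.0036,0.003],
    [0,0.0036,0.003],
    [0,0.0036,0.003],
    [0,0.0036,0.003]
  ],
  "rot": [
    [0,0,0],
    [0,0,0],
    [0,0,0],
    [0,0,0]
  ]
}}

```text
t: 29.9
tcp_pos: [0.6529, -0.0326, 0.0861]
ee_rot: [[-0.001, 0.767, 0.642], [1.0, 0.001, 0.001], [-0.0, 0.642, -0.767]]
wrist_force: [-6.0, -0.0, 0.9]
gripper_width: 0.0001
grasp_force: 2.3
```

Call:
{"fn": "play_rows", "kwargs": {
  "dp": [
    [0,0,0],
    [0,0,0],
    [0,0,0],
    [0,0,0],
    [0,0,0],
    [0,0,0],
    [0,0,0]
  ],
  "rot": [
    [0,0,0],
    [0,0,0],
    [0,0,0],
    [0,0,0],
    [0,0,0],
    [0,0,0],
    [0,0,0]
  ]
}}

```text
t: 30.78
tcp_pos: [0.6529, -0.0326, 0.0861]
ee_rot: [[-0.001, 0.767, 0.642], [1.0, 0.001, 0.001], [-0.0, 0.642, -0.767]]
wrist_force: [-5.5, 0.2, 1.0]
gripper_width: -0.0001
grasp_force: 2.3
```

Call:
{"fn": "play_rows", "kwargs": {
  "dp": [
    [0,-0.0096,-0.008],
    [0,-0.0287,-0.0241],
    [0,-0.0574,-0.0483],
    [0,-0.0957,-0.0805],
    [0,-0.0957,-0.0805],
    [0,-0.0957,-0.24],
    [0,-0.0957,-0.24],
    [0,-0.0957,-0.24],
    [0,-0.0957,-0.24]
  ],
  "rot": [
    [0,0,0],
    [0,0,0],
    [0,0,0],
    [0,0,0],
    [0,0,0],
    [0,0,0],
    [0,0,0],
    [0,0,0],
    [0,0,0]
  ]
}}

```text
t: 31.9
tcp_pos: [0.5625, -0.0326, 0.1347]
ee_rot: [[-0.001, 0.767, 0.642], [1.0, 0.001, 0.001], [0.0, 0.642, -0.767]]
wrist_force: [0.8, -0.4, 0.3]
gripper_width: -0.0002
grasp_force: 0.0
```

```bash
python3 f.py; python3 - <<'E'
from h import *
s=bot.state();print(np.round(s['joints'],1),s['gripper_width'])
for c in('top','side'):
    bot.capture(c)
    for k,z in dict(door_edge=.3,tub=.018,bowl=.018,dabba=0,sieve=0).items():
        for e in bot.landmark_of(c,k)[:1]: print(c,k,np.round(e['confidence'],2),atz(c,e['xy'],z).round(3))
E
```

```text
[ 0.36 -0.06 -0.08] 32.2 [ 0.5624 -0.0325  0.135 ]
[316.9, 203.9] 0.88 [ 0.62730934 -0.03317401  0.13      ]
[ 11.   -9.9 -12.3 134.5  -3.6  15.3   1.3] 0.0003652684644258315
top door_edge 0.96 [0.304 0.144 0.3  ]
top tub 0.69 [0.771 0.032 0.018]
top bowl 0.71 [ 0.762 -0.093  0.018]
top dabba 0.83 [ 0.637 -0.407  0.   ]
top sieve 0.66 [0.572 0.482 0.   ]
side door_edge 0.69 [0.299 0.141 0.3  ]
side tub 0.64 [0.784 0.046 0.018]
side bowl 0.56 [ 0.768 -0.095  0.018]
side dabba 0.86 [ 0.616 -0.414  0.   ]
side sieve 0.68 [0.565 0.475 0.   ]
```

```bash
python3 -c "
from plant import bot
print(bot.job_done())"
```

```text
the job is handed in; nothing more can be done
None
```

The door stands open at about 90°. The switch clicked (5.4 N), was held about a second some 3 mm past the click, and sprang back. The tub, bowl, dabba and sieve are where they were, the arm is clear, and the job was handed in at about 32 s.

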